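# Put the garlic away in the pop-out garlic keeper

### The arm

A 6-joint arm with a two-finger parallel gripper is mounted at the origin on a cart in front of the work surface, level with it; the furniture and walls round the work are solid. World frame = base frame: x ahead of the robot, y to its left, z up, the work surface at z = 0. Lengths are in m, angles in rad, forces in N, time in s.
With the tool pointing down it reaches from about 0.225 to 0.875 m from the base axis. Payload 3.4 kg.
Tool frame: the origin (TCP) lies on the mounting face of the last link; the fingertips stand 173 mm ahead of it and the grasp point (between the pads) lies 155 mm ahead of it; y points along the fingers, x is the direction in which the jaws open and shut, and the axes are right-handed (so a half turn about y gives the same grasp; the last joint's range is limited). The gripper opens to 85 mm and grips with 20 to 120 N. Pads are 22 mm wide; open, the fingers measure 114 mm over their backs; the gripper's body (76 mm by 85 mm) begins 54 mm behind the grasp point. The pads swing forward as they close: fully open they stand 13 mm farther back than shut.
Start: joints at [-1.375, 0.276, 1.505, -0, 1.361, -0.121], TCP at [0.179, -0.546, 0.405] pointing down, gripper open.
Joint ranges: [-2.89, 2.89], [-0.75, 2.08], [0.22, 2.7], [-1.18, 4.32], [0.11, 2.71], [-2.7, 2.7]. Speed limits (rad/s): [2.57, 2.57, 3.14, 3.14, 3.14, 3.14].

### API

Orientations are given as a unit quaternion [w, x, y, z].
In Python, from rig import manip, vision, ticket gives the robot as it stands.
- The arm moves only by the tool arm_command, never from a script. Its argument "increments" is one flat list of numbers, 7 for each row, row after row: the turn, a rotation vector about the tool's x, y, z in rad, then the shift along the tool's x, y, z in cm, then the closure, from 0 (fully open) to 1 (shut). In form: [wx, wy, wz, tx, ty, tz, hand, wx, wy, wz, tx, ty, tz, hand, ...]. A call has 1 to 8 rows; each row shifts and turns the commanded pose from where the row before left it, along the tool's axes as they then stand; what a row does not reach is not made up. A row lasts 1/8 s, in which the tool goes at most 62.5 mm and 10.7 degrees, less where a joint would pass 70% of its speed; a pose out of reach is approached as far as the arm can. A call is refused whole if a number of a shift passes 6.25 or a number of a turn 0.188, either way. A call with a gripper value outside its range is refused whole. The fingers move at their own pace and stop on an object; "grip_force" is the grip in N (left out, the last holds). Time passes only in rows, so rows that do not move let the fingers close. It gives the time, the measured TCP pose, the force and the opening at its end, in the units of the state.
- manip.get_state(): the state, without advancing time (a new reading comes with each control period).
- vision.get_image(name): name is "scene" or "top" or "wrist"; returns the picture (384x512x3 uint8, red, green, blue); there is no depth.
- vision.camera_params(name): a dict with "vfov" (degrees; the focal length in pixels is half the picture's height over the tangent of half this angle, whatever the lens; pixels are square), "cx", "cy" (the principal point, pixels), "R" (3x3) and "t" (3): a world point X has camera coordinates R X + t. Camera axes: x right, y down, z forward; pixel columns grow to the right and rows downward; lengths in m; the calibration is good to about 2 mm. A picture is of the moment at which its call begins: read the wrist's pose just before it. camera_params takes no time and is no camera call; for the wrist camera it gives the pose at the moment of the call.
- ticket.sign_off(): hands the job in, once; it reports no verdict.
The state is a dict: "clock": time; "qpos": joint angles; "qd": joint speeds; "effort": joint torques, N m; "position": TCP position; "ee_rot": TCP orientation; "contact_force": force on the tool from outside, world axes, zero at the start; "moment": the same for the moment, N m; "width": finger opening in m.
Only numpy, scipy, OpenCV 4.12 (cv2) and the standard library are available. Lean on these libraries where they do the work, as an engineer would, in place of code of your own. Each camera call takes 0.05 s, during which the arm holds its last target.

### The job

Press the green button on top of the white garlic keeper so that its tray pops out, put the garlic bulb into the tray and let go of it, then push the tray home until it clicks and stays shut.

Things in the scene. Friction and masses are not known exactly. Their poses are not given: they have to be found in the camera images.
- garlic: Whitish-pink garlic bulb, 55 mm across and 55 mm tall, standing upright on the worktop among a tomato and a lemon of similar size; origin at the centre of its underside, z up.
- release_top (a point): Top centre of the round green button (30 mm) on the roof of the garlic keeper, a white box 150 mm deep, 140 wide, 84 high, fixed to the worktop. Axes: x from the keeper's front to its back, z up. The button's top is 96 mm above the worktop; it sinks 8 mm straight down (spring 1.5 N, 5 N fully down), frees the tray at about 6 mm and comes back up by itself.
- tray_in (a point): Centre of the floor of the keeper's tray, 10 mm above the worktop; axes as the keeper's; the tray slides out along -x. Compartment 90 (x) by 112 mm (y) inside, side and back walls 26 mm high. At the front a wooden panel 136 mm wide, 14 thick, its top 66 mm above this floor; its outer face, to push on, is 59 mm from here along -x. When shut, this point lies 61 mm in front of the button.
- tray (a joint): How far the tray is out, m: 0 = shut and latched; 0.10 = fully out and clear of the white shell, where a spring takes it within about 1 s of pressing the button. The spring pushes out with 4 N when shut, 1 N when out. To shut it, push inward to the stop 5 mm beyond shut (-0.005; under 10 N): the latch catches by itself at about -0.001 and holds the tray within 2 mm of 0.
There are look-alikes about, which are no part of the job. Leave any black look-alike of the garlic alone.

How it is judged:
On the way, in this order (a step that is already met when the one before it is completed fails the run):
1. the tray has popped out (value of joint tray above 0.08 m), for 0.1 s.
2. the garlic lies in the open tray, let go (value of joint tray above 0.05 m and x of garlic in the frame of tray_in between -0.045 and 0.045 m and y of garlic in the frame of tray_in between -0.056 and 0.056 m and height (world z) of garlic below 0.075 m and contact force between the fingers and garlic below 0.1 N), for 0.2 s.
At the end, for the whole second after the job is handed in: The tray is shut and latched (less than 4 mm out, by itself) with the garlic bulb lying at rest inside its compartment (value of joint tray below 0.004 m and x of garlic in the frame of tray_in between -0.045 and 0.045 m and y of garlic in the frame of tray_in between -0.056 and 0.056 m and height (world z) of garlic below 0.075 m and linear speed of garlic below 0.05 m/s); the robot touches nothing.
It also fails if it takes over 64 s, if anything falls off the work surface, if the arm or the gripper's body presses on something with over 40 N, if the wrist force passes 120 N, or if a joint passes its speed limit or range.

## Working session

There is one attempt and no reset: what is moved stays moved. The work goes in short steps, Python scripts to look and compute and a tool call to move; the robot and the scene stay as the last step left them, time stands still between calls to the robot, and variables do not carry over. Pictures are saved under pics/ and viewed, and the job is handed in when it is done.

Besides the shell and the picture viewer there is one more tool, called as name(argument=value, ...) on one line, values as JSON. arm_command: Moves the arm, as the interface text tells. Its arguments: {"type":"object","properties":{"increments":{"type":"array"},"grip_force":{"type":"number"}},"required":["increments"]}

```bash
mkdir -p pics; ls; python3 - <<'E'
from rig import manip, vision
import cv2
print(manip.get_state())
for n in ("scene","top","wrist"):
    p=vision.camera_params(n); print(n,p)
    cv2.imwrite(f"pics/{n}0.png",vision.get_image(n)[:,:,::-1])
E
```

```text
pics
{'clock': 0.0, 'qpos': array([-1.37503333e+00,  2.76561563e-01,  1.50616167e+00,  4.44871179e-05,
        1.36068136e+00, -1.21012161e-01]), 'qd': array([-0.00029842,  0.00092644, -0.00097905,  0.00040173,  0.00100242,
       -0.00100053]), 'effort': array([-1.87049394e-03, -4.16777623e+01, -2.45804554e+01, -3.30196426e-04,
        1.10798195e-02, -5.71556669e-06]), 'position': array([ 0.17906646, -0.54616807,  0.40384712]), 'ee_rot': array([ 0.57304938, -0.57215535,  0.41533999, -0.41442172]), 'contact_force': array([ 0.1704606 ,  0.98147439, -0.6816575 ]), 'moment': array([-0.01019838, -0.0108052 , -0.02131565]), 'width': 0.08525414537026989}
scene {'vfov': 46.20628513220142, 'cx': 248.67905687519513, 'cy': 200.103326520856, 'R': array([[-0.71077559, -0.70309841,  0.02122941],
       [-0.49295647,  0.47635583, -0.72806528],
       [ 0.50178878, -0.5279562 , -0.685179  ]]), 't': array([0.43890371, 0.31434214, 1.10015738])}
top {'vfov': 44.84097398414934, 'cx': 259.65244866408517, 'cy': 191.9331337771435, 'R': array([[ 0.00706133, -0.99996186, -0.00513925],
       [-0.9766663 , -0.00579346, -0.21468434],
       [ 0.21464638,  0.00653529, -0.97666997]]), 't': array([0.08141771, 0.55334634, 1.29781405])}
wrist {'vfov': 61.27364253681856, 'cx': 257.2661017135544, 'cy': 189.22191917835374, 'R': array([[ 0.31110873, -0.95037142, -0.00234973],
       [-0.91291694, -0.29953328,  0.27724081],
       [-0.26418557, -0.08410693, -0.96079759]]), 't': array([-0.57412365, -0.03610328,  0.3793943 ])}
```

View pics/scene0.png

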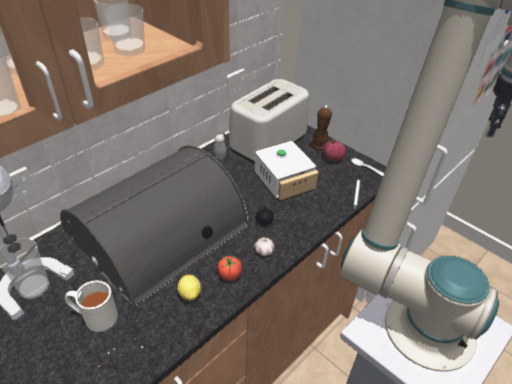

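View pics/top0.png

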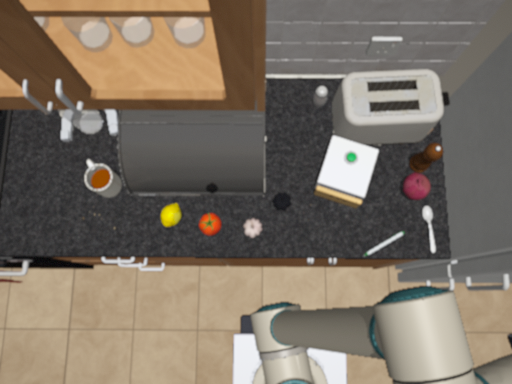

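View pics/wrist0.png

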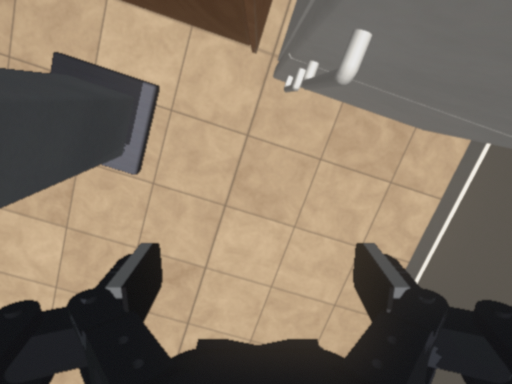

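```bash
cat > h.py <<'E'
import numpy as np, cv2
from rig import manip, vision
from scipy.spatial.transform import Rotation as Rn
def P(n):
    p=vision.camera_params(n); f=192/np.tan(np.radians(p['vfov']/2))
    return f,p['cx'],p['cy'],np.array(p['R']),np.array(p['t'])
def ray(n,u,v,c=None):
    f,cx,cy,R,t=c or P(n); return -R.T@t, R.T@np.array([(u-cx)/f,(v-cy)/f,1])
def atz(n,u,v,z,c=None):
    o,d=ray(n,u,v,c); return o+d*(z-o[2])/d[2]
def proj(n,X,c=None):
    f,cx,cy,R,t=c or P(n); x=R@np.array(X)+t; return [round(float(cx+f*x[0]/x[2]),1),round(float(cy+f*x[1]/x[2]),1)]
def tri(obs):
    A=np.zeros((3,3));b=np.zeros(3)
    for n,u,v in obs:
        o,d=ray(n,u,v); d=d/np.linalg.norm(d); M=np.eye(3)-np.outer(d,d);A+=M;b+=M@o
    return np.linalg.solve(A,b)
def Q():
    s=manip.get_state(); w,x,y,z=s['ee_rot']; return s,Rn.from_quat([x,y,z,w]).as_matrix()
def crop(im,name,x,y,w,h,k):
    cv2.imwrite(name,cv2.resize(im[y:y+h,x:x+w],None,fx=k,fy=k,interpolation=cv2.INTER_CUBIC))
E
python3 - <<'E'
from h import *
a=cv2.imread('pics/top0.png');b=cv2.imread('pics/scene0.png')
A=cv2.resize(a[125:245,230:390],None,fx=5,fy=5,interpolation=2);cv2.imwrite('pics/tc.png',A)
A=cv2.resize(b[135:265,230:390],None,fx=4.5,fy=4.5,interpolation=2);cv2.imwrite('pics/sc.png',A)
s,R=Q();print(R)
E
```

```text
[[ 3.11511005e-01 -2.93012046e-04  9.50242500e-01]
 [-9.50241582e-01  1.32728749e-03  3.11511113e-01]
 [-1.35252150e-03 -9.99999076e-01  1.35032431e-04]]
```

View pics/tc.png

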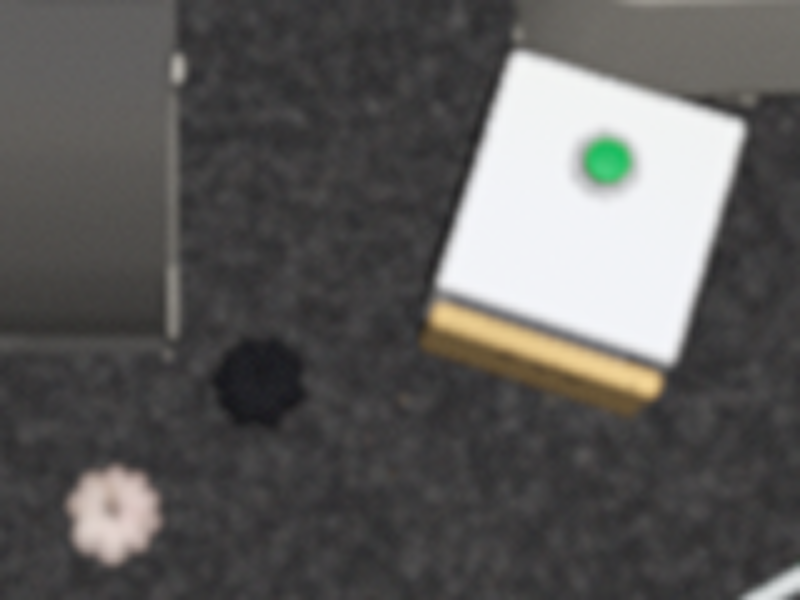

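View pics/sc.png

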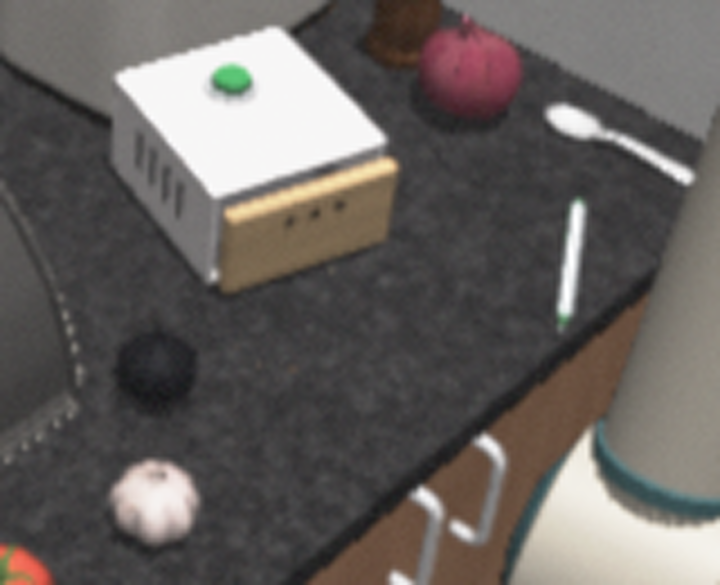

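```bash
python3 - <<'E'
from h import *
np.set_printoptions(precision=4,suppress=True)
T=lambda x,y:("top",x/5+230-.4,y/5+125-.4)
S=lambda x,y:("scene",x/4.5+230-.4,y/4.5+135-.4)
print('button',tri([T(607,160),S(232,79)]),atz(*T(607,160),.096),atz(*S(232,79),.096))
print('garlic',tri([T(113,515),S(155,503)]),atz(*T(113,515),.03),atz(*S(155,503),.027))
c=[atz(*T(*p),.084) for p in [(517,50),(747,125),(676,365),(435,292)]]
print(np.array(c)); 
for i in range(4): d=c[(i+1)%4]-c[i];print(np.linalg.norm(d),np.degrees(np.arctan2(d[1],d[0])))
cs=[atz(*S(*p),.084) for p in [(275,28),(385,140),(213,195),(116,77)]];print(np.array(cs))
for i in range(4): d=cs[(i+1)%4]-cs[i];print(np.linalg.norm(d),np.degrees(np.arctan2(d[1],d[0])))
print('black',atz(*T(260,382),.03))
E
```

```text
button [ 0.6524 -0.1807  0.0866] [ 0.6509 -0.178   0.096 ] [ 0.643  -0.1715  0.096 ]
garlic [0.4534 0.1063 0.0166] [0.4521 0.1063 0.03  ] [0.4469 0.1128 0.027 ]
[[ 0.7217 -0.1298  0.084 ]
 [ 0.6763 -0.2628  0.084 ]
 [ 0.5328 -0.2155  0.084 ]
 [ 0.5749 -0.0788  0.084 ]]
0.14054748316997867 -108.84973314774713
0.1510625612407872 161.7322693528427
0.14303976297566806 72.89660028606082
0.15541639649378117 -19.17835758769305
[[ 0.6725 -0.2542  0.084 ]
 [ 0.5317 -0.209   0.084 ]
 [ 0.5757 -0.0777  0.084 ]
 [ 0.7128 -0.1248  0.084 ]]
0.14790420606699228 162.18986622674967
0.1384498666612124 71.49774779169434
0.14499014908866184 -18.961273174061752
0.13553289828800952 -107.27285130895491
black [0.5323 0.0198 0.03  ]
```

arm_command(increments=[0,0.157,0,0,0,0,1,0,0.157,0,0,0,0,1,0,0.157,0,0,0,0,1,0,0.157,0,0,0,0,1,0,0,0,-4.7,-0.2,1.9,1,0,0,0,-4.7,-0.2,1.9,1,0,0,0,-4.7,-0.2,1.9,1,0,0,0,-4.7,-0.2,1.9,1])

```text
clock: 1.15
position: [0.3098, -0.3894, 0.4125]
ee_rot: [0.416, -0.416, 0.572, -0.571]
contact_force: [0.3, 0.2, -0.1]
width: -0.0
```

arm_command(increments=[0,0,0,-4.7,-0.2,1.9,1,0,0,0,-4.7,-0.2,1.9,1,0,0,0,-4.7,-0.2,1.9,1,0,0,0,-4.7,-0.2,1.9,1,0,0,0,-4.7,-0.2,1.9,1,0,0,0,-4.7,-0.2,1.9,1,0,0,0,-4.7,-0.2,1.9,1,0,0,0,-4.7,-0.2,1.9,1])

```text
clock: 2.15
position: [0.5697, -0.0778, 0.4285]
ee_rot: [0.416, -0.417, 0.571, -0.571]
contact_force: [1.5, -0.1, -1.4]
width: -0.0
```

arm_command(increments=[0,0,0,0,0,0,1,0,0,0,0,0,0,1])

```text
clock: 2.4
position: [0.5686, -0.0793, 0.4282]
ee_rot: [0.416, -0.417, 0.572, -0.571]
contact_force: [0.1, 0.7, 0.3]
width: 0.0001
```

```bash
python3 - <<'E'
from h import *
np.set_printoptions(precision=4,suppress=True)
s,R=Q();print(s['clock'],s['position'],s['qpos'],s['width']);print(R)
import pickle
c=P("wrist");im=vision.get_image("wrist")[:,:,::-1];pickle.dump(c,open('w1.pkl','wb'))
cv2.imwrite('pics/w1.png',im);cv2.imwrite('pics/w1b.png',cv2.resize(im,(768,576),interpolation=2))
E
```

```text
2.4 [ 0.5686 -0.0793  0.4282] [-0.2594  0.263   1.4649 -0.0008  1.415   1.622 ] 9.85777410914895e-05
[[-0.3055 -0.0016  0.9522]
 [-0.9522 -0.0004 -0.3055]
 [ 0.0009 -1.     -0.0014]]
```

View pics/w1b.png

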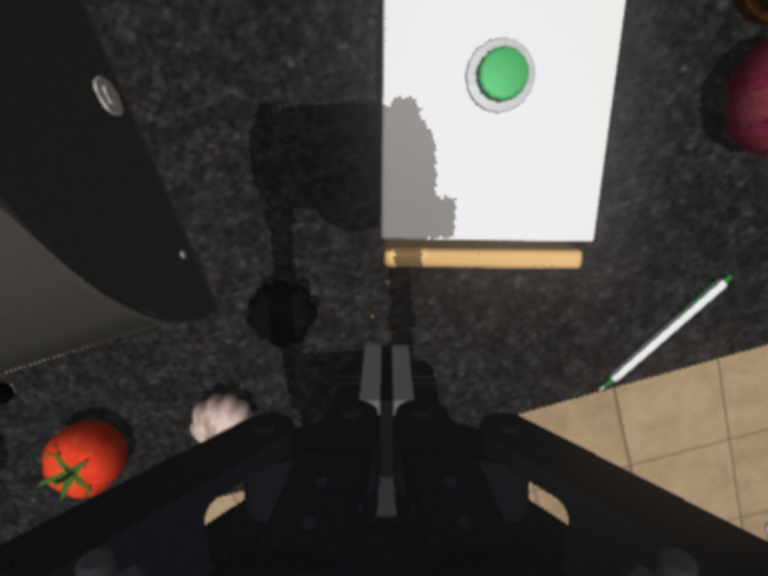

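```bash
python3 - <<'E'
from h import *
import pickle
np.set_printoptions(precision=4,suppress=True)
c=pickle.load(open('w1.pkl','rb'))
W=lambda x,y,z:atz("wrist",x/1.5-.2,y/1.5-.2,z,c)
b=W(503,73,.096);print('button',b)
pl=W(386,268,.076);pr=W(581,269,.076);print('panel outer top',pl,pr,np.linalg.norm(pl-pr))
d=pl-pr;print('yaw y-axis',np.degrees(np.arctan2(d[1],d[0]))-90)
fl=W(383,240,.084);fr=W(594,241,.084);print('roof front',fl,fr,np.linalg.norm(fl-fr)); d=fl-fr;print(np.degrees(np.arctan2(d[1],d[0]))-90)
m=(pl+pr)/2; e=b-m;print('panel->button (expect .120)',np.hypot(e[0],e[1]),np.degrees(np.arctan2(e[1],e[0])))
print('black',W(282,312,.03),'garlic approx',W(222,425,.03))
for X in ([.647,-.175,.096],[.452,.106,.03],b):
    print([proj(n,X) for n in('top','scene')])
E
```

```text
button [ 0.6515 -0.1767  0.096 ]
panel outer top [ 0.5575 -0.0761  0.076 ] [ 0.5161 -0.2025  0.076 ] 0.132998573090877
yaw y-axis -18.123024803816932
roof front [ 0.578  -0.0806  0.084 ] [ 0.5351 -0.2118  0.084 ] 0.13803681482358435
-18.09473981957207
panel->button (expect .120) 0.12070679944811293 -18.082886256305414
black [0.5372 0.0179 0.03  ] garlic approx [0.457  0.1042 0.03  ]
[[350.0, 157.9], [281.0, 151.2]]
[[252.3, 227.6], [264.4, 243.4]]
[[350.5, 156.4], [280.3, 150.3]]
```

```bash
python3 - <<'E'
from h import *
np.set_printoptions(precision=4,suppress=True)
print(atz("scene",250,160,0),atz("scene",233,150,0))
for z in (0,.1,.15,.19):print(z,atz("top",345,136,z),atz("top",380,143,z),atz("top",437,138,z))
b=cv2.imread('pics/scene0.png');crop(b,'pics/t.png',210,70,130,110,5.5)
E
```

```text
[ 0.768  -0.1587  0.    ] [ 0.8505 -0.1558  0.    ]
0 [ 0.7469 -0.1805  0.    ] [ 0.7245 -0.2888  0.    ] [ 0.7419 -0.4675  0.    ]
0.1 [ 0.7119 -0.162   0.1   ] [ 0.6911 -0.2625  0.1   ] [ 0.7072 -0.4283  0.1   ]
0.15 [ 0.6944 -0.1528  0.15  ] [ 0.6744 -0.2494  0.15  ] [ 0.6899 -0.4087  0.15  ]
0.19 [ 0.6804 -0.1454  0.19  ] [ 0.6611 -0.2388  0.19  ] [ 0.676 -0.393  0.19 ]
```

View pics/t.png

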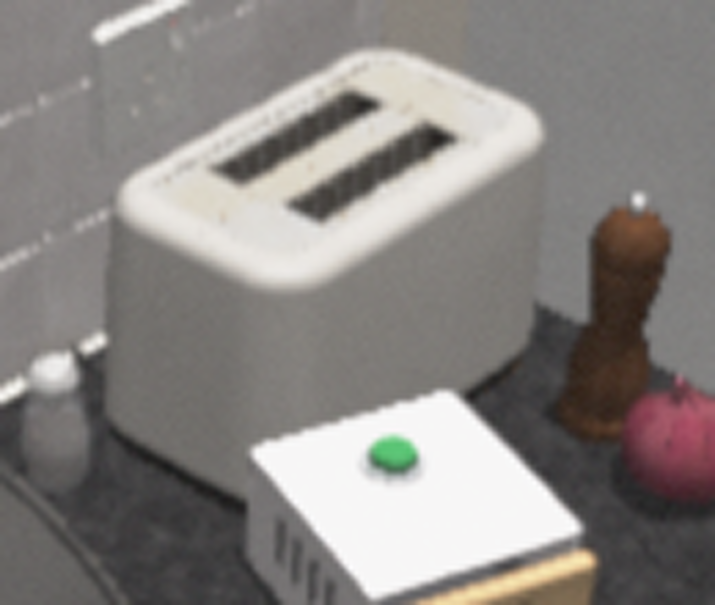

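```bash
python3 - <<'E'
from h import *
np.set_printoptions(precision=4,suppress=True)
for z in (.15,.17,.19,.21):print(z,atz("scene",262,122,z),atz("scene",306,97,z))
b=cv2.imread('pics/top0.png');crop(b,'pics/t2.png',310,60,145,110,5.5)
E
```

```text
0.15 [ 0.7502 -0.1917  0.15  ] [ 0.7518 -0.4204  0.15  ]
0.17 [ 0.7299 -0.169   0.17  ] [ 0.7315 -0.3923  0.17  ]
0.19 [ 0.7096 -0.1464  0.19  ] [ 0.7111 -0.3641  0.19  ]
0.21 [ 0.6893 -0.1238  0.21  ] [ 0.6908 -0.3359  0.21  ]
```

View pics/t2.png

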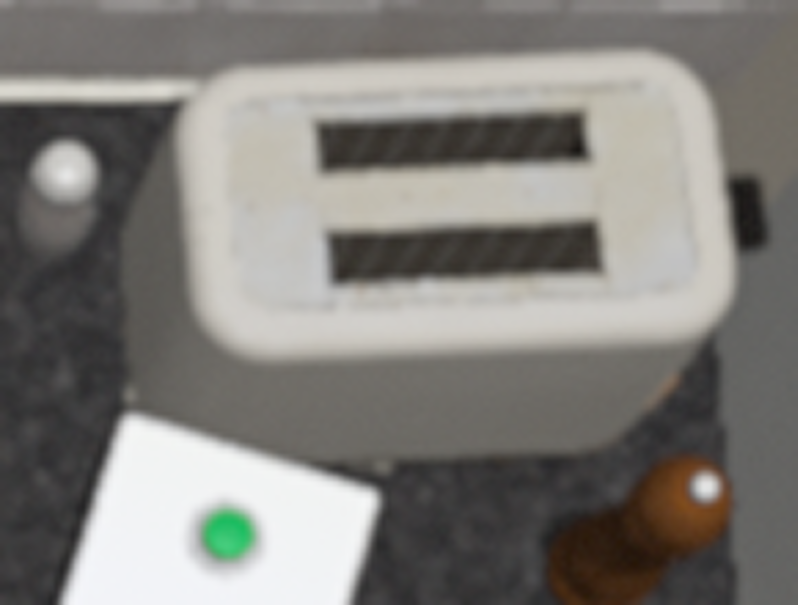

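arm_command(increments=[0,0,0,2.25,0,3.6,1,0,0,0,2.25,0,3.6,1,0,0,0,2.25,0,3.6,1,0,0,0,0,4,0,1,0,0,0,0,4,0,1,0,0,0,0,4,0,1,0,0,0,0,2,0,1,0,0,0,0,0,0,1])

```text
clock: 3.45
position: [0.6495, -0.1778, 0.2868]
ee_rot: [0.415, -0.417, 0.573, -0.571]
contact_force: [-0.1, 0.1, 0.3]
width: -0.0002
```

```bash
python3 - <<'E'
from h import *
np.set_printoptions(precision=4,suppress=True)
s,R=Q();print(s['clock'],s['position'],s['qpos'],s['contact_force'])
t=s['position']+.173*R[:,1];print('tip',t, proj('scene',t),proj('top',t))
im=vision.get_image("scene")[:,:,::-1]
crop(im,'pics/s2.png',220,80,140,110,5.5)
E
```

```text
3.45 [ 0.6495 -0.1778  0.2868] [-0.3703  0.4996  1.4493 -0.0004  1.1973  1.5139] [-0.1036  0.0851  0.3302]
tip [ 0.6488 -0.1776  0.1138] [281.5, 146.1] [352.0, 155.5]
```

View pics/s2.png

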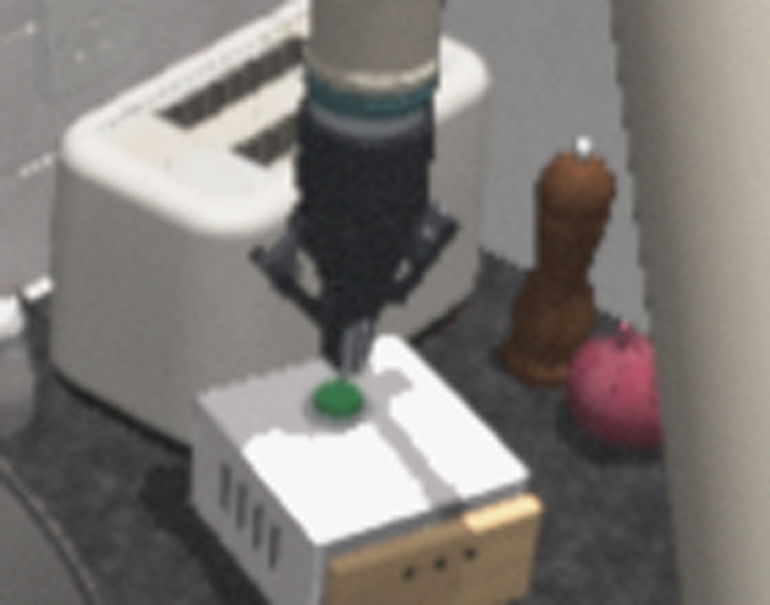

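arm_command(increments=[0,0,0,0,1.2,0,1,0,0,0,0,0.8,0,1,0,0,0,0,0.5,0,1,0,0,0,0,0,0,1])

```text
clock: 4.0
position: [0.6511, -0.1768, 0.264]
ee_rot: [-0.417, 0.417, -0.571, 0.572]
contact_force: [-1.3, -0.8, 3.2]
width: -0.0001
```

```bash
python3 - <<'E'
from h import *
np.set_printoptions(precision=4,suppress=True)
s,R=Q();print(s['clock'],s['position'],s['contact_force'])
t=s['position']+.173*R[:,1];print('tip',t)
im=vision.get_image("scene")[:,:,::-1]
crop(im,'pics/s3.png',220,80,140,110,5.5)
E
```

```text
4.0 [ 0.6511 -0.1768  0.264 ] [-1.2789 -0.7626  3.1793]
tip [ 0.6512 -0.1769  0.091 ]
```

View pics/s3.png

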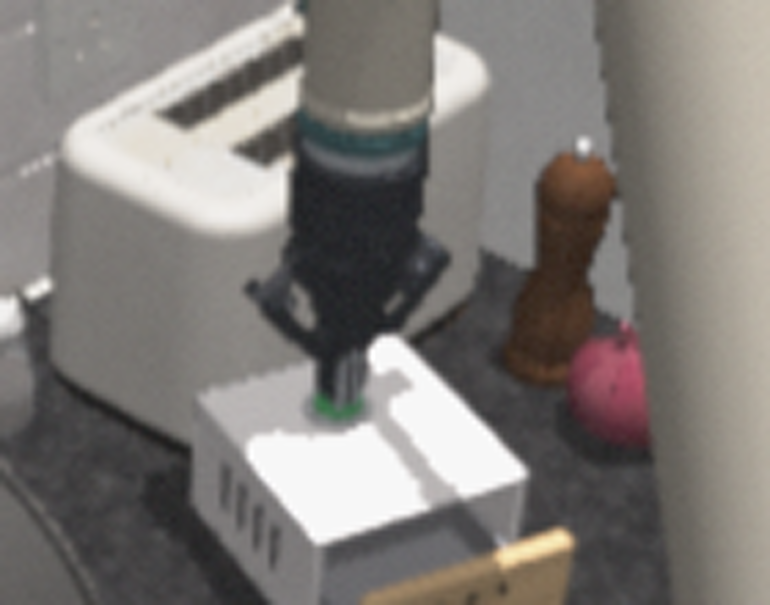

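arm_command(increments=[0,0,0,0,-5.5,0,1,0,0,0,0,-5.5,0,1,0,0,0,0,-5.5,0,0.5,0,0,0,-3.1,0,-5.2,0,0,0,0,-3.1,0,-5.2,0,0,0,0,-3.1,0,-5.2,0,0,0,0,-3.1,0,-5.2,0,0,0,0,-3.1,0,-5.2,0])

```text
clock: 5.05
position: [0.4493, 0.052, 0.4287]
ee_rot: [0.417, -0.416, 0.572, -0.571]
contact_force: [0.9, 0.5, 0.1]
width: 0.0854
```

arm_command(increments=[0,0,0,0,0,0,0,0,0,0,0,0,0,0,0,0,0,0,0,0,0])

```text
clock: 5.42
position: [0.4519, 0.0499, 0.4286]
ee_rot: [-0.416, 0.416, -0.571, 0.572]
contact_force: [-0.6, 0.8, 0.1]
width: 0.0853
```

```bash
python3 - <<'E'
from h import *
np.set_printoptions(precision=4,suppress=True)
s,R=Q();print(s['clock'],s['position'],s['qpos'],s['width']);print(R)
import pickle
c=P("wrist");im=vision.get_image("wrist")[:,:,::-1];pickle.dump(c,open('w2.pkl','wb'))
cv2.imwrite('pics/w2.png',im);cv2.imwrite('pics/w2b.png',cv2.resize(im,(768,576),interpolation=2))
E
```

```text
5.425 [0.4519 0.0499 0.4286] [-0.0432  0.0783  1.6975 -0.0004  1.3655  1.8399] 0.08529500649834316
[[-0.3072  0.0003  0.9517]
 [-0.9517 -0.0004 -0.3072]
 [ 0.0002 -1.      0.0004]]
```

View pics/w2b.png

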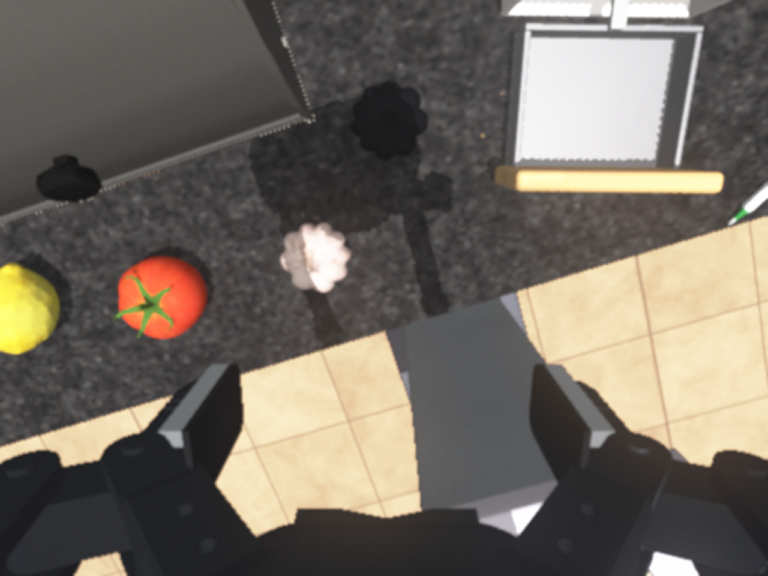

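```bash
python3 - <<'E'
from h import *
import pickle
np.set_printoptions(precision=4,suppress=True)
c=pickle.load(open('w2.pkl','rb'))
W=lambda x,y,z:atz("wrist",x/1.5-.2,y/1.5-.2,z,c)
g=W(316,258,.027);print('garlic',g, 'diam',np.linalg.norm(W(281,258,.027)-W(351,258,.027)))
pl=W(517,191,.076);pr=W(722,192,.076);m=(pl+pr)/2
print('panel',pl,pr,m,np.linalg.norm(pl-pr))
a=np.radians(-18.1);kx=np.array([np.cos(a),np.sin(a),0]);ky=np.array([-kx[1],kx[0],0])
print('tray_in from panel',m+.059*kx); print('from button',np.array([.651,-.177,0])-.161*kx)
print('floor corners',W(523,36,.01),W(674,38,.01),W(516,158,.01),W(657,164,.01))
print('wall tops back',W(527,28,.036),W(703,30,.036))
s,R=Q();d=g-s['position'];print('delta garlic in tool',R.T@d*100)
E
```

```text
garlic [0.4541 0.1067 0.027 ] diam 0.05473297643349123
panel [ 0.4644 -0.0441  0.076 ] [ 0.4226 -0.1713  0.076 ] [ 0.4435 -0.1077  0.076 ] 0.13391093463312673
tray_in from panel [ 0.4995 -0.1261  0.076 ]
from button [ 0.498 -0.127  0.   ]
floor corners [ 0.5597 -0.0892  0.01  ] [ 0.5247 -0.1929  0.01  ] [ 0.4779 -0.0641  0.01  ] [ 0.44  -0.167  0.01 ]
wall tops back [ 0.5609 -0.085   0.036 ] [ 0.5232 -0.1974  0.036 ]
delta garlic in tool [-5.492  40.1488 -1.5486]
```

arm_command(increments=[0,0,0,-2.75,0,-0.8,0,0,0,0,-2.75,0,-0.8,0,0,0,0,0,5,0,0,0,0,0,0,5,0,0,0,0,0,0,5,0,0,0,0,0,0,5,0,0,0,0,0,0,2.5,0,0,0,0,0,0,0,0,0])

```text
clock: 6.48
position: [0.4525, 0.107, 0.2016]
ee_rot: [0.414, -0.418, 0.573, -0.571]
contact_force: [-0.4, 0.5, -0.5]
width: 0.085
```

```bash
python3 - <<'E'
from h import *
np.set_printoptions(precision=4,suppress=True)
s,R=Q();print(s['clock'],s['position'],s['contact_force'])
im=vision.get_image("wrist")[:,:,::-1]
cv2.imwrite('pics/w3b.png',cv2.resize(im,(768,576),interpolation=2))
E
```

```text
6.475 [0.4525 0.107  0.2016] [-0.4362  0.5297 -0.4636]
```

View pics/w3b.png

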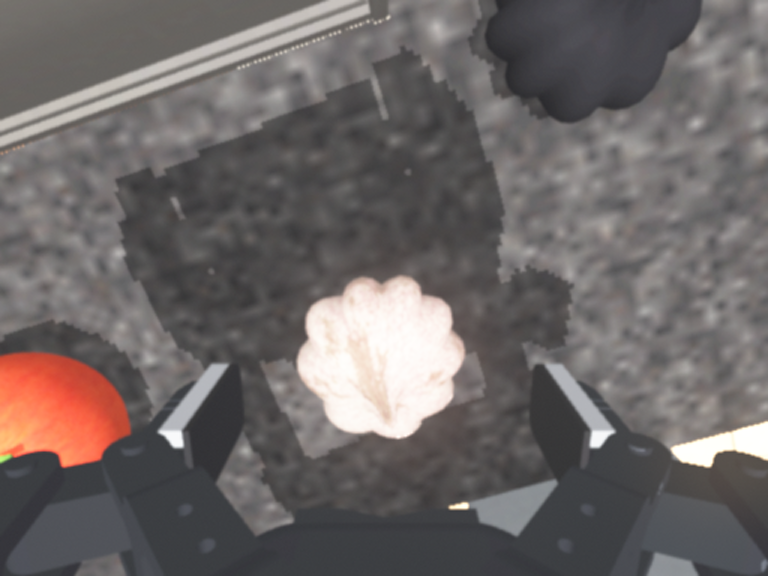

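arm_command(increments=[0,0,0,0,1,0,0,0,0,0,0,1,0,0,0,0,0,0,0,0,0,0,0,0,0,0,0,0.5,0,0,0,0,0,0,1,0,0,0,0,0,0,1,0,0,0,0,0,0,1,0,0,0,0,0,0,1], grip_force=30)

```text
clock: 7.52
position: [0.4527, 0.1079, 0.1845]
ee_rot: [-0.417, 0.416, -0.571, 0.572]
contact_force: [-1.6, 0.2, 5.7]
width: 0.053
```

```bash
python3 - <<'E'
from h import *
np.set_printoptions(precision=4,suppress=True)
s,R=Q();print(s['clock'],s['position'],s['contact_force'],s['width'])
im=vision.get_image("wrist")[:,:,::-1]
cv2.imwrite('pics/w4b.png',cv2.resize(im,(768,576),interpolation=2))
E
```

```text
7.525 [0.4527 0.1079 0.1845] [-1.5613  0.1627  5.6716] 0.05300999198418313
```

View pics/w4b.png

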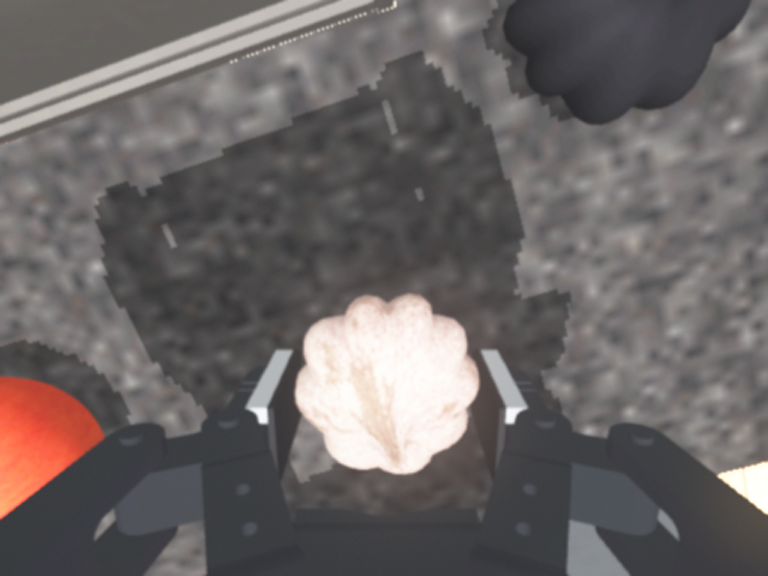

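arm_command(increments=[0,0,0,0,-3,0,1,0,0,0,0,-6,0,1,0,0,0,0,-6,0,1,0,0,0,4.2,0,2.3,1,0,0,0,4.2,0,2.3,1,0,0,0,4.2,0,2.3,1,0,0,0,4.2,0,2.3,1,0,0,0,4.2,0,2.3,1])

```text
clock: 8.57
position: [0.4977, -0.1288, 0.334]
ee_rot: [-0.417, 0.416, -0.571, 0.572]
contact_force: [0.6, 0.6, -1.3]
width: 0.0532
```

arm_command(increments=[0,0,0,0,0,0,1,0,0,0,0,0,0,1])

```text
clock: 8.82
position: [0.4973, -0.1271, 0.3335]
ee_rot: [0.416, -0.416, 0.572, -0.571]
contact_force: [0.2, 1.3, -0.9]
width: 0.0526
```

```bash
python3 - <<'E'
from h import *
np.set_printoptions(precision=4,suppress=True)
s,R=Q();print(s['clock'],s['position'],s['contact_force'],s['width'])
import pickle
c=P("wrist");im=vision.get_image("wrist")[:,:,::-1];pickle.dump(c,open('w5.pkl','wb'))
cv2.imwrite('pics/w5b.png',cv2.resize(im,(768,576),interpolation=2))
im=vision.get_image("scene")[:,:,::-1]
crop(im,'pics/s5.png',200,110,160,120,5)
E
```

```text
8.825 [ 0.4973 -0.1271  0.3335] [ 0.1521  1.2536 -0.8764] 0.052617844287062565
```

View pics/w5b.png

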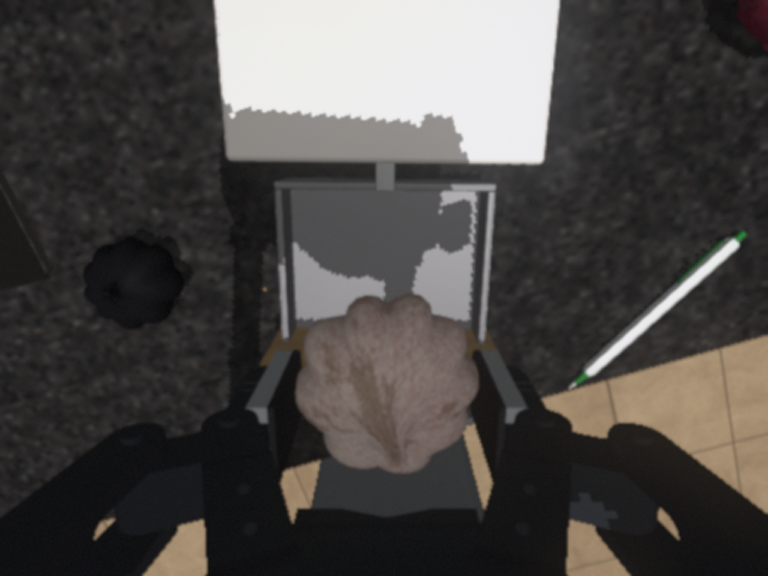

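View pics/s5.png

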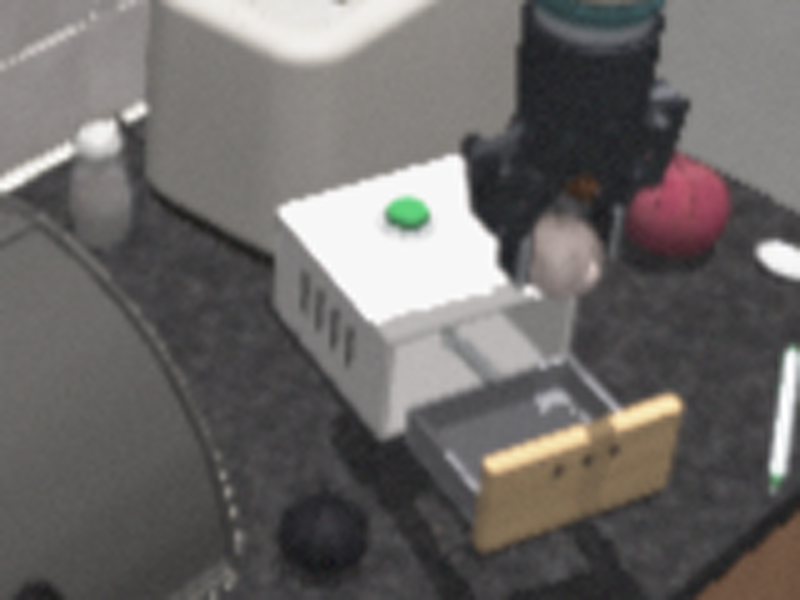

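arm_command(increments=[0,0,0,0,4,0,1,0,0,0,0,4,0,1,0,0,0,0,3,0,1,0,0,0,0,1.5,0,1,0,0,0,0,0.8,0,1,0,0,0,0,0.4,0,1,0,0,0,0,0,0,1,0,0,0,0,0,0,1])

```text
clock: 9.93
position: [0.4981, -0.1275, 0.1974]
ee_rot: [-0.417, 0.416, -0.571, 0.572]
contact_force: [0.2, 0.4, -0.8]
width: 0.0529
```

```bash
python3 - <<'E'
from h import *
np.set_printoptions(precision=4,suppress=True)
s,R=Q();print(s['clock'],s['position'],s['contact_force'],s['width'])
im=vision.get_image("wrist")[:,:,::-1]
cv2.imwrite('pics/w6b.png',cv2.resize(im,(768,576),interpolation=2))
E
```

```text
9.925 [ 0.4981 -0.1275  0.1974] [ 0.164   0.3769 -0.8299] 0.05293542855733444
```

View pics/w6b.png

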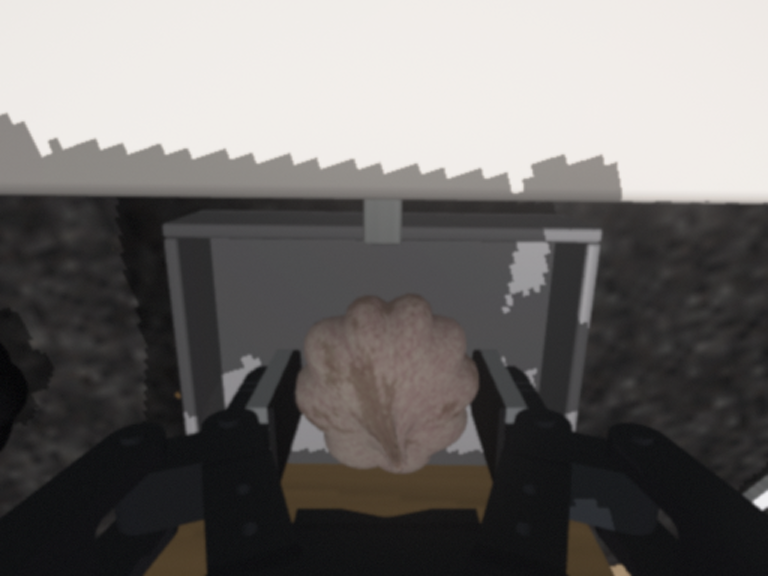

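Garlic sits well inside the tray, about 3 mm above its floor. I'll lower a little, release partially, then back off upward.

arm_command(increments=[0,0,0,0,0.3,0,1,0,0,0,0,0,0,0.3,0,0,0,0,0,0,0.2,0,0,0,0,0,0,0.18,0,0,0,0,0,0,0.18,0,0,0,0,0,0,0.18,0,0,0,0,-1,0,0.18,0,0,0,0,-2,0,0.18])

```text
clock: 10.98
position: [0.4975, -0.1273, 0.2239]
ee_rot: [0.416, -0.417, 0.572, -0.571]
contact_force: [0.3, -0.8, 0.5]
width: 0.0703
```

arm_command(increments=[0,0,0,0,-5,0,0.18,0,0,0,0,-6,0,0.18,0,0,0,0,0,0,0.18,0,0,0,0,0,0,0.18])

```text
clock: 11.48
position: [0.4973, -0.1271, 0.334]
ee_rot: [-0.417, 0.416, -0.571, 0.572]
contact_force: [-0.9, 0.5, 0.4]
width: 0.0697
```

```bash
python3 - <<'E'
from h import *
np.set_printoptions(precision=4,suppress=True)
s,R=Q();print(s['clock'],s['position'],s['contact_force'],s['width'])
import pickle
c=P("wrist");im=vision.get_image("wrist")[:,:,::-1];pickle.dump(c,open('w7.pkl','wb'))
cv2.imwrite('pics/w7b.png',cv2.resize(im,(768,576),interpolation=2))
E
```

```text
11.475 [ 0.4973 -0.1271  0.334 ] [-0.8821  0.4806  0.4284] 0.06971331208264951
```

View pics/w7b.png

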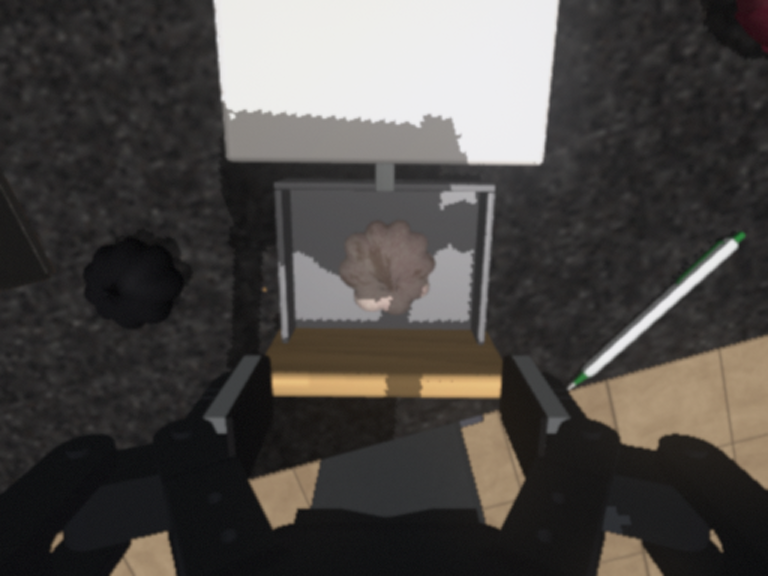

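arm_command(increments=[0,0,0,0,0,-5,1,0,0,0,0,0,-5,1,0,0,0,0,4,0,1,0,0,0,0,4,0,1,0,0,0,0,3,0,1,0,0,0,0,1.6,0,1,0,0,0,0,0,0,1,0,0,0,0,0,0,1])

```text
clock: 12.52
position: [0.4025, -0.0967, 0.2075]
ee_rot: [0.416, -0.417, 0.572, -0.571]
contact_force: [0.4, 0.6, 1.1]
width: -0.0004
```

```bash
python3 - <<'E'
from h import *
np.set_printoptions(precision=4,suppress=True)
s,R=Q();print(s['clock'],s['position'],s['contact_force'],s['width'])
im=vision.get_image("wrist")[:,:,::-1]
cv2.imwrite('pics/w8b.png',cv2.resize(im,(768,576),interpolation=2))
im=vision.get_image("scene")[:,:,::-1]
crop(im,'pics/s8.png',200,110,160,120,5)
E
```

```text
12.525 [ 0.4025 -0.0967  0.2075] [0.3568 0.588  1.0503] -0.00042853834776007807
```

View pics/w8b.png

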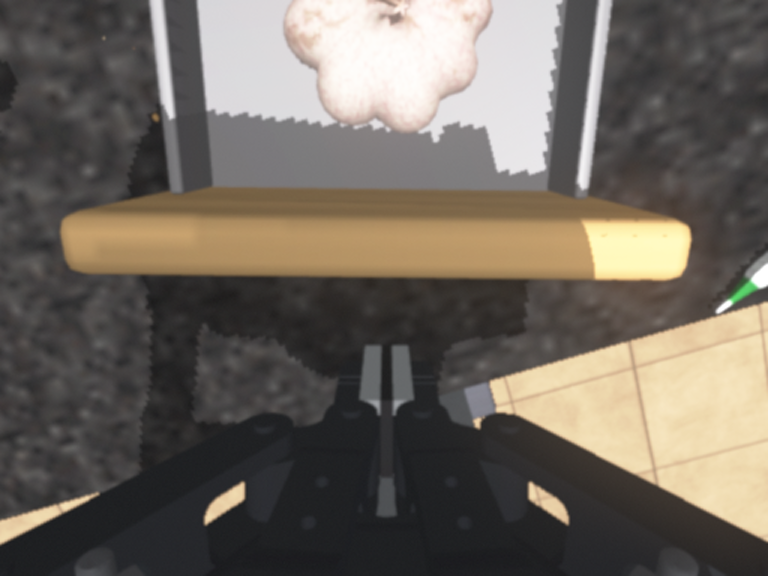

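View pics/s8.png

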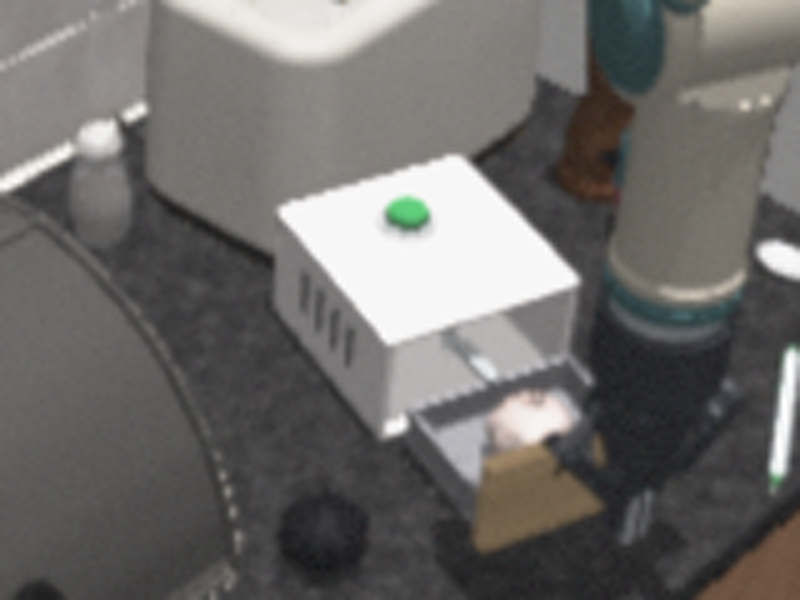

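arm_command(increments=[0,0,0,0,0,1,1,0,0,0,0,0,1,1,0,0,0,0,0,0.6,1,0,0,0,0,0,0.6,1,0,0,0,0,0,0.7,1,0,0,0,0,0,0.7,1,0,0,0,0,0,0.8,1,0,0,0,0,0,0.8,1])

```text
clock: 13.62
position: [0.4618, -0.1158, 0.2076]
ee_rot: [0.416, -0.417, 0.572, -0.571]
contact_force: [-3.6, 0.1, 2.7]
width: -0.0001
```

```bash
python3 - <<'E'
from h import *
np.set_printoptions(precision=4,suppress=True)
s,R=Q();print(s['clock'],s['position'],s['contact_force'])
im=vision.get_image("wrist")[:,:,::-1]
cv2.imwrite('pics/w9b.png',cv2.resize(im,(768,576),interpolation=2))
E
```

```text
13.625 [ 0.4618 -0.1158  0.2076] [-3.6205  0.1296  2.6596]
```

View pics/w9b.png

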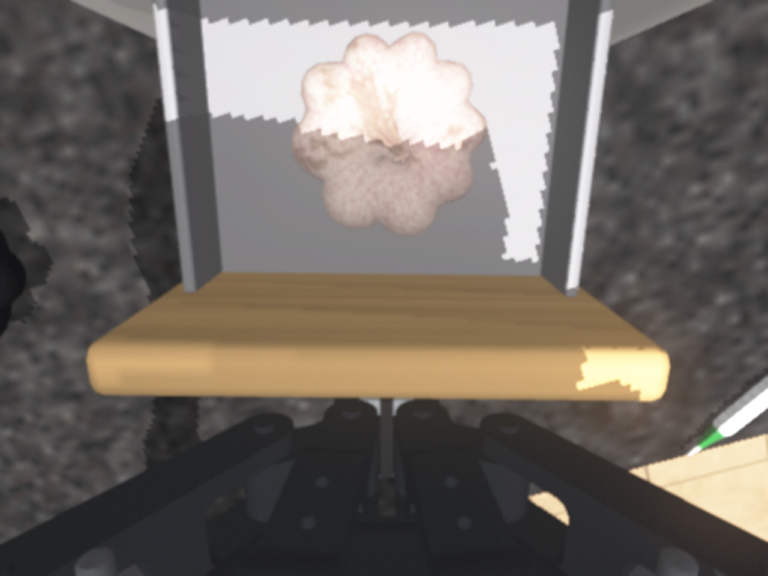

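arm_command(increments=[0,0,0,0,0,0.8,1,0,0,0,0,0,0.8,1,0,0,0,0,0,0.8,1,0,0,0,0,0,0.8,1,0,0,0,0,0,0.8,1,0,0,0,0,0,0.8,1,0,0,0,0,0,0.6,1,0,0,0,0,0,0.5,1])

```text
clock: 14.68
position: [0.5166, -0.1333, 0.2075]
ee_rot: [0.415, -0.418, 0.573, -0.57]
contact_force: [-10.7, 1.7, 8.0]
width: -0.0003
```

arm_command(increments=[0,0,0,0,0,0.3,1,0,0,0,0,0,0.3,1,0,0,0,0,0,0.3,1])

```text
clock: 15.05
position: [0.5261, -0.1363, 0.2075]
ee_rot: [0.416, -0.417, 0.572, -0.571]
contact_force: [-4.8, 0.5, 1.8]
width: 0.0005
```

arm_command(increments=[0,0,0,0,0,0.3,1,0,0,0,0,0,0.2,1,0,0,0,0,0,0,1])

```text
clock: 15.42
position: [0.5309, -0.1379, 0.2075]
ee_rot: [0.416, -0.417, 0.572, -0.571]
contact_force: [-4.4, 1.6, 2.4]
width: -0.0003
```

```bash
python3 - <<'E'
from h import *
np.set_printoptions(precision=4,suppress=True)
s,R=Q();print(s['clock'],s['position'],s['contact_force'])
im=vision.get_image("wrist")[:,:,::-1]
cv2.imwrite('pics/w10b.png',cv2.resize(im,(768,576),interpolation=2))
im=vision.get_image("scene")[:,:,::-1]
crop(im,'pics/s10.png',200,110,160,120,5)
E
```

```text
15.425 [ 0.5309 -0.1379  0.2075] [-4.3663  1.5888  2.3928]
```

View pics/s10.png

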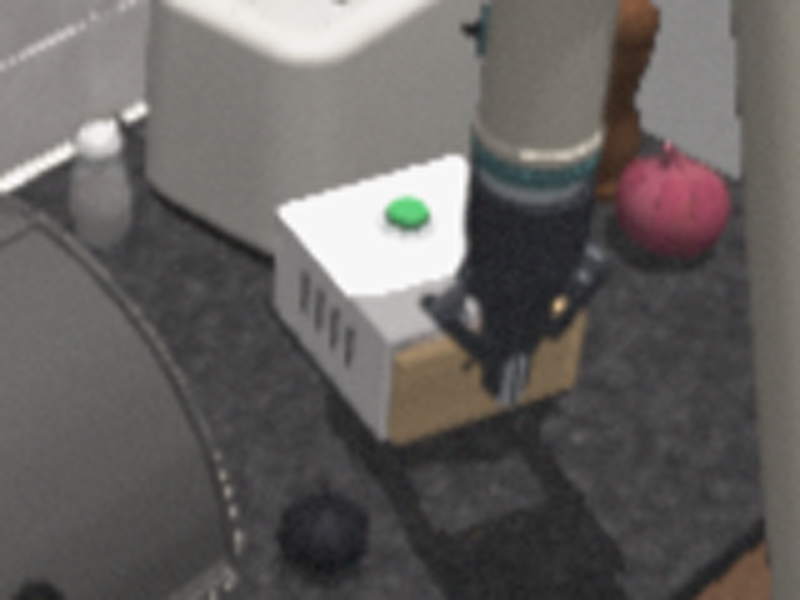

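View pics/w10b.png

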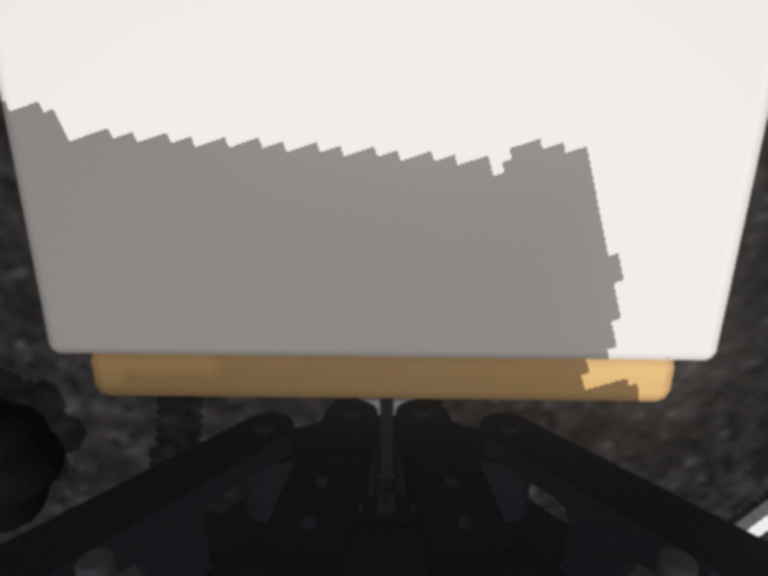

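arm_command(increments=[0,0,0,0,0,0.3,1,0,0,0,0,0,0.2,1,0,0,0,0,0,0,1])

```text
clock: 15.9
position: [0.5325, -0.1383, 0.2074]
ee_rot: [0.414, -0.419, 0.575, -0.568]
contact_force: [-13.8, 4.7, 10.2]
width: -0.0002
```

arm_command(increments=[0,0,0,0,0,-0.5,1,0,0,0,0,0,-1,1,0,0,0,0,0,-2,1,0,0,0,0,0,-4,1,0,0,0,0,0,-4,1,0,0,0,0,-4,0,1,0,0,0,0,-4,0,1,0,0,0,0,0,0,1])

```text
clock: 16.9
position: [0.4286, -0.1053, 0.2911]
ee_rot: [-0.419, 0.414, -0.568, 0.575]
contact_force: [0.1, 0.7, -0.0]
width: -0.0001
```

```bash
python3 - <<'E'
from h import *
np.set_printoptions(precision=4,suppress=True)
s,R=Q();print(s['clock'],s['position'],s['contact_force'])
c=P("wrist");im=vision.get_image("wrist")[:,:,::-1]
import pickle;pickle.dump(c,open('w11.pkl','wb'))
cv2.imwrite('pics/w11b.png',cv2.resize(im,(768,576),interpolation=2))
im=vision.get_image("scene")[:,:,::-1]
crop(im,'pics/s11.png',200,110,160,120,5)
E
```

```text
16.9 [ 0.4286 -0.1053  0.2911] [ 0.1427  0.6809 -0.0256]
```

View pics/s11.png

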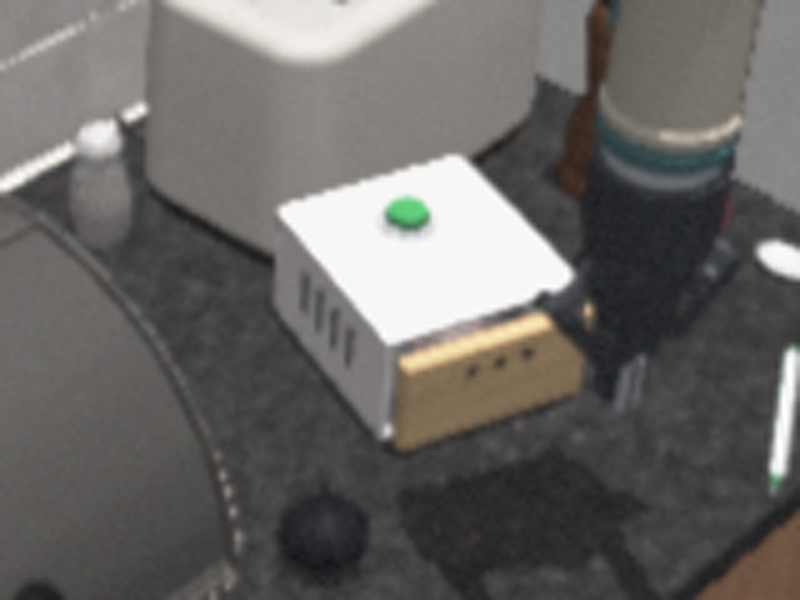

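View pics/w11b.png

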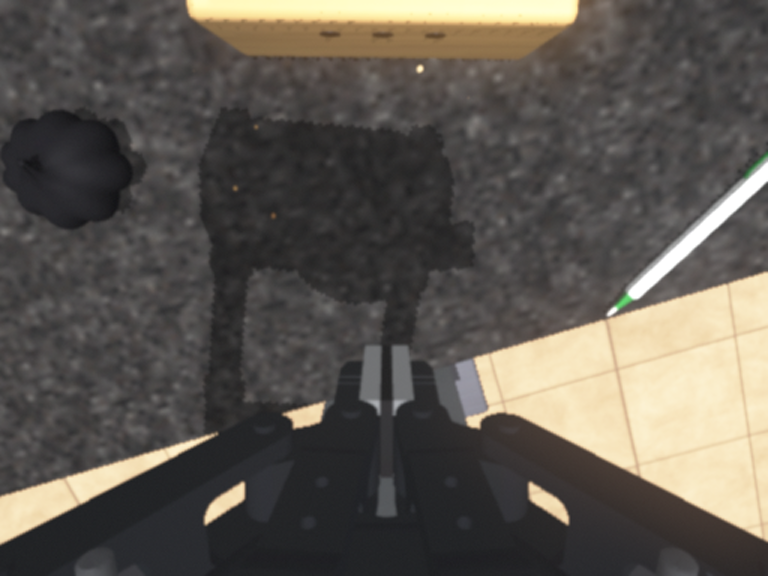

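arm_command(increments=[0,0,0,0,-4,0,1,0,0,0,0,-4,0,1,0,0,0,0,-4,0,1,0,0,0,0,0,0,1,0,0,0,0,0,0,1,0,0,0,0,0,0,1,0,0,0,0,0,0,1])

```text
clock: 17.88
position: [0.4262, -0.1043, 0.4064]
ee_rot: [0.416, -0.417, 0.572, -0.571]
contact_force: [0.6, 0.1, -0.5]
width: -0.0002
```

```bash
python3 - <<'E'
from h import *
im=vision.get_image("scene")[:,:,::-1]
a=cv2.imread('pics/scene0.png')
A=np.hstack([x[150:210,260:330] for x in(a,im)])
cv2.imwrite('pics/cmp.png',cv2.resize(A,None,fx=5.5,fy=5.5,interpolation=2))
s,R=Q();print(s['clock'],s['position'],s['contact_force'])
E
```

```text
17.925 [ 0.4262856  -0.10434649  0.40672895] [ 0.32072374 -0.67111194 -0.38795291]
```

View pics/cmp.png

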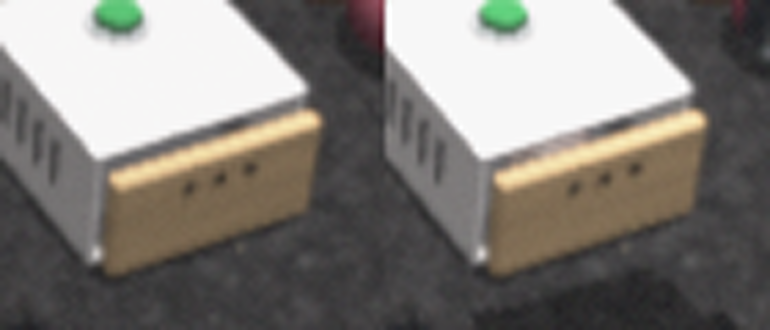

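```bash
python3 -c "
from rig import ticket
print(ticket.sign_off())"
```

```text
the job is handed in; nothing more can be done
None
```

I pressed the green button and the tray popped out. I set the garlic upright in the middle of the tray and let go, pushed the tray to its stop, then backed the arm clear and handed the job in at about 18 s. No verdict was reported.

- **Tray:** the push force rose from about 5 N to about 14 N at the stop. About two seconds later the panel stood in the scene picture where it was at the start, so the latch was holding.
- **Garlic:** a pinkish patch, which I take to be the garlic, shows through the slit above the panel. I could not see the bulb itself with the tray shut. The last clear view, partway through the push, showed it upright and clear of the tray walls.
- **Arm:** the measured outside force was below 1 N after backing off, which is within the sensor's noise.
- **Disagreement:** at the start the scene and top cameras differed by about 10 mm on the button and 8 mm on the garlic. I took positions from the wrist camera, which fitted the given sizes to within a few mm.

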